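# Refit the access panel of a terminal box

### The arm

A 6-joint arm with a two-finger parallel gripper is mounted at the origin on a cart in front of the work surface, level with it; the furniture and walls round the work are solid. World frame = base frame: x ahead of the robot, y to its left, z up, the work surface at z = 0. Lengths are in m, angles in rad, forces in N, time in s.
With the tool pointing down it reaches from about 0.225 to 0.875 m from the base axis. Payload 3.4 kg.
Tool frame: the origin (TCP) lies on the centre line of the jaws, within the pads' length; the fingertips stand 14 mm ahead of it and the grasp point (between the pads) lies 5 mm behind it; z points along the fingers, y is the line along which they close (so a half turn about z gives the same grasp; the last joint's range is limited). The gripper opens to 85 mm and grips with 20 to 120 N. Pads are 22 mm wide; open, the fingers measure 114 mm over their backs; the gripper's body (76 mm by 85 mm) begins 54 mm behind the grasp point. The pads swing forward as they close: fully open they stand 13 mm farther back than shut.
Start: joints at [1.004, 0.276, 1.505, -0, 1.361, -0.121], TCP at [0.248, 0.519, 0.245] pointing down, gripper open.
Joint ranges: [-2.89, 2.89], [-0.75, 2.08], [0.22, 2.7], [-1.18, 4.32], [0.11, 2.71], [-2.7, 2.7]. Speed limits (rad/s): [2.57, 2.57, 3.14, 3.14, 3.14, 3.14].

### API

Orientations are given as a unit quaternion [w, x, y, z].
In Python, from rig import manip, eyes gives the robot as it stands.
- The arm moves only by the shell command python3 -m creep 'ROWS' [FORCE]. ROWS is JSON, a list of rows, each a list of 5 numbers: the opening, from 0 (shut) to 1 (fully open), then the shift along the tool's x, y, z normalised to -1 to 1, where 1 is 0.5 m, then the turn about the tool's z normalised to -1 to 1, where 1 is 360 degrees. In form: [[fingers, dx, dy, dz, spin], ...]. A call has 1 to 10 rows; each row is the pose to reach, as a shift and turn from the pose commanded when the call began, along the tool's axes at that moment, turning the shorter way round; what a row does not reach only later rows make up. A row lasts 1/10 s, in which the tool goes at most 50 mm and 8.59 degrees, less where a joint would pass 70% of its speed; a pose out of reach is approached as far as the arm can. A call with a number of a shift or a turn outside -1 to 1 is refused whole. A call with a gripper value outside its range is refused whole. The fingers move at their own pace and stop on an object; FORCE is the grip in N (left out, the last holds). Time passes only in rows, so rows that repeat a pose let the fingers close. It gives the time, the measured TCP pose, the force, the opening and the grip force at its end, in the units of the state.
- manip.get_state(): the state, without advancing time (a new reading comes with each control period).
- eyes.get_image(name): name is "scene" or "side" or "wrist"; returns a dict with "frame" (480x640x3 uint8, red, green, blue), "fx", "fy", "cx", "cy" (pixels), "k1" (the pictures are not rectified: a ray, as slopes to the right and down, at radius r is drawn at 1 + k1 r^2 times it, then the intrinsics apply), "R" (3x3) and "t" (3): a world point X has camera coordinates R X + t. Camera axes: x right, y down, z forward; pixel columns grow to the right and rows downward; lengths in m; the calibration is good to about 2 mm. A picture is of the moment at which its call begins. There is no depth.
- manip.sign_off(): hands the job in; it is judged then, once.
Trained networks look in the newest picture that a camera, given by its name, has taken for a name from the list of things; names that differ only in an ending like _2 or _b are one class to them, and where a whole thing is asked for, a point or a joint stands for the part that bears it (a point fixed in the world has none). Each returns a list of dicts, best first, with "confidence" (0 to 1); they miss things now and then, are a little off and sometimes report something else, mostly with a low value. They report only what shows in the picture. A call takes as long as a camera call.
- eyes.regions_of(camera, label): "mask" (480x640 bool, what is visible of it) and "bbox" ([left, top, right, bottom] in pixels, round what is visible of it).
- eyes.place_of(camera, label): "centre" ([column, row] in pixels: a listed point, or the origin of a listed thing).
The state is a dict: "clock": time; "qpos": joint angles; "qd": joint speeds; "effort": joint torques, N m; "position": TCP position; "ee_rot": TCP orientation; "contact_force": force on the tool from outside, world axes, zero at the start; "moment": the same for the moment, N m; "width": finger opening in m; "gripper_force": force on a finger pad.
Only numpy, scipy, OpenCV 4.12 (cv2) and the standard library are available. Lean on these libraries where they do the work, as an engineer would, in place of code of your own. Each camera call takes 0.05 s, during which the arm holds its last target. There are 200 camera calls.

### The job

Put the access panel back on the open terminal box that stands on the sloping stand: tilt the panel so that its plain edge hooks under the box's lip, then lower the other edge, the one with the upturned flange, until the panel lies flat on the ledge inside the rim. Let go of it and leave the other things on the bench where they are.

Things in the scene. Friction and masses are not known exactly. Their poses are not given: they have to be found in the camera images.
- access_panel: The loose cover: a bare metal plate, 150 mm (its x) by 120 mm (its y), 5 mm thick, 0.2 to 0.45 kg, lying flat, black grip bar up, on a fixed 28 mm plywood board right of the box. Origin: middle of the plate's underside; z points out of the top face, x from the plain hook edge (x = -75 mm) to the edge with the upturned flange (x = +75 mm).
- panel_hook_edge (a point): Middle of the panel's plain hook edge, at the underside: x = -75 mm, y = 0, z = 0 of the panel.
- panel_flange_edge (a point): Middle of the panel's flanged edge, at the underside: x = +75 mm, y = 0, z = 0 of the panel. The flange, 4 mm thick, stands up to 20 mm above the underside along the whole edge, so this edge does not go under the lip.
- panel_grip (a point): Middle of the top of the panel's fixed grip bar: x = +5 mm, y = 0, z = +35 mm of the panel. The bar is 12 mm thick along the panel's x and 60 mm long along its y, and rises from the plate's top face (z = 5 mm); feet 4 mm high reach on to y = +-50 mm. Take it across its 12 mm.
- box_seat: Seat in the grey open terminal box, fixed, tilted 22 degrees, low side to the robot. Origin: middle of the recess, in its ledge plane, 88 mm above the bench; x up the slope, y across, z square out of the box. Recess x +-78 mm, y +-64 mm; side and upper rims 5 mm thick, 9 mm above the ledge. Fitted, panel and seat frames coincide (play +-3 mm in x, +-4 mm in y).
- lip_edge (a point): Middle of the lip's free edge, at its underside: x = -63 mm, y = 0, z = +13 mm of the seat. The lip overhangs the whole lower side of the recess, x = -78 to -63 mm, underside 13 mm and top 16 mm above the ledge. The panel is longer than the gap from lip to upper rim, so it goes in only tilted, flange edge raised about 5 to 25 degrees from the seat.
- grease_tin: Bystander: round lidded tin, 103 mm across, 62 mm high, standing on the right, beside the vice; leave it alone. Origin: middle of its underside.
- masking_tape: Bystander: roll of masking tape, 105 mm across, 25 mm thick, lying flat on the right, by the tool case; leave it alone. Origin: middle of its underside.
- spray_bottle: Bystander: trigger spray bottle, 52 x 99 x 250 mm high, standing at the back; leave it alone. Origin: middle of its underside.
- bellows: Bystander: black ribbed rubber gaiter, 96 mm across, 97 mm high, standing at the back left; leave it alone. Origin: middle of its underside.
- screwdriver: Bystander: screwdriver, 200 mm long, 30 mm thick, lying near the front edge between the box and the vice; leave it alone. Origin: middle of its underside.
- tape_measure: Bystander: tape measure, 36 x 76 x 64 mm high, standing at the back left; leave it alone. Origin: middle of its underside.

How it is judged:
By the outcome, as a careful person would: the job done as asked, in the order asked, and still so for the second after the job is handed in, with the robot touching nothing.
It also fails if it takes over 38 s, if anything falls off the work surface, if the arm or the gripper's body presses on something with over 40 N, if the wrist force passes 120 N, or if a joint passes its speed limit or range.

## Working session

There is one attempt and no reset: what is moved stays moved. The work goes in short steps, Python scripts to look and compute and a shell command to move; the robot and the scene stay as the last step left them, time stands still between calls to the robot, and variables do not carry over. Pictures are saved under pics/ and viewed, at most 10 in all, crops included, and the job is handed in when it is done.

```bash
ls; mkdir -p pics; python3 - <<'E'
from rig import manip, eyes
import cv2, numpy as np
s=manip.get_state()
for k in s: print(k, np.round(s[k],4))
for n in ["scene","side","wrist"]:
    im=eyes.get_image(n); cv2.imwrite(f"pics/{n}0.png",im["frame"][:,:,::-1])
    print(n,im["fx"],im["fy"],im["cx"],im["cy"],im["k1"],np.round(im["R"],3).tolist(),np.round(im["t"],3))
    for l in ["access_panel","panel_hook_edge","panel_flange_edge","panel_grip","box_seat","lip_edge"]:
        print(l,[(np.round(d["centre"],1).tolist(),round(d["confidence"],2)) for d in eyes.place_of(n,l)[:2]])
E
python3 -m creep -h | head -20
```

```text
pics
clock 0.0
qpos [ 1.004   0.2766  1.5061  0.      1.3607 -0.121 ]
qd [-0.001  -0.0012 -0.0005  0.0008  0.0013  0.0005]
effort [ 1.50000e-03 -4.16756e+01 -2.45806e+01 -2.00000e-04  1.11000e-02
 -0.00000e+00]
position [0.2477 0.5184 0.2444]
ee_rot [-3.000e-04  2.211e-01  9.753e-01 -8.000e-04]
contact_force [-0.4651  0.0741 -0.3414]
moment [-0.0244  0.0896 -0.0167]
gripper_force 0.0
width 0.0852
scene 590.3096276108001 590.3096276108001 325.8192599224427 253.23804750448267 -0.15366296313610023 [[0.49, -0.872, 0.003], [-0.646, -0.365, -0.671], [0.586, 0.326, -0.742]] [-0.256  0.45   1.111]
access_panel [([332.6, 273.2], 0.86)]
panel_hook_edge [([312.6, 292.4], 0.8)]
panel_flange_edge [([351.0, 255.8], 0.78)]
panel_grip [([334.4, 266.3], 0.77)]
box_seat [([228.1, 242.3], 0.73)]
lip_edge [([221.9, 263.3], 0.65), ([418.8, 333.9], 0.33)]
side 461.3976268508535 461.3976268508535 323.0394749026771 238.91422832980655 0.01155938368559924 [[0.817, -0.576, -0.0], [-0.255, -0.362, -0.897], [0.516, 0.733, -0.443]] [-0.41   0.238  0.907]
access_panel [([348.1, 263.6], 0.65)]
panel_hook_edge [([320.0, 267.9], 0.85)]
panel_flange_edge [([373.3, 256.5], 0.77)]
panel_grip [([344.3, 249.6], 0.92), ([318.6, 267.7], 0.28)]
box_seat [([344.8, 264.6], 0.5), ([320.7, 267.5], 0.46)]
lip_edge [([260.4, 226.7], 0.94)]
wrist 377.9494507732199 377.9494507732199 318.4597684567862 241.88540068038196 -0.08033151217095148 [[0.432, 0.902, 0.001], [0.865, -0.414, 0.283], [0.256, -0.122, -0.959]] [-0.575 -0.037  0.379]
access_panel []
panel_hook_edge []
panel_flange_edge []
panel_grip []
box_seat []
lip_edge []invalid input: not JSON, or not a number
```

View pics/scene0.png

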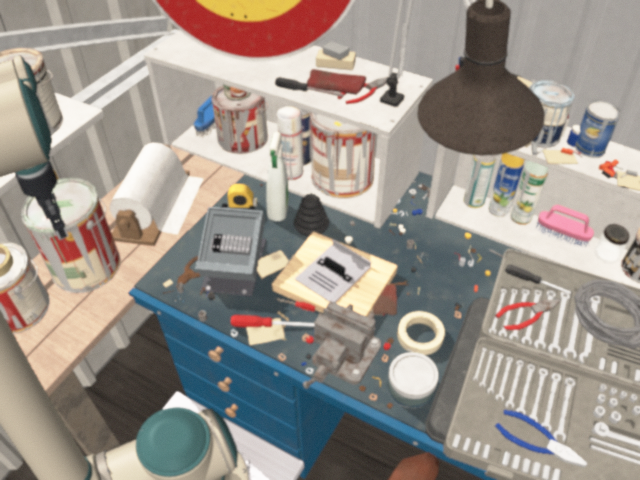

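View pics/side0.png

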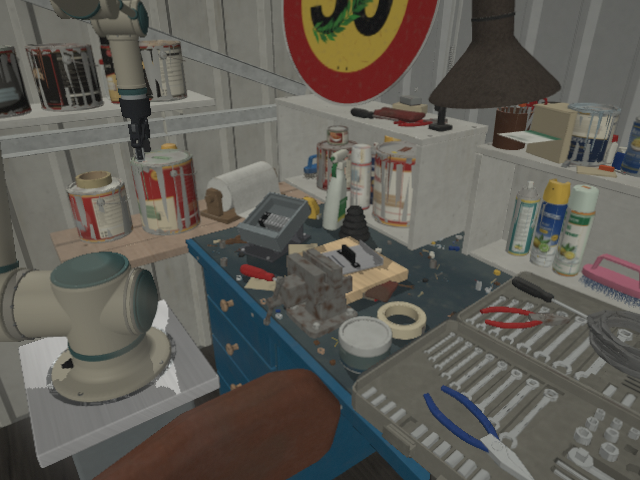

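The scene picture shows the box at about (230,245), with the panel on the board at (335,270). The hook edge is at (312,292), towards the robot, and the grip is at (334,266). The spray bottle, gaiter and yellow tape measure stand behind the box and the vice in front of the panel. Next I'll triangulate.

```bash
cat > h.py <<'E'
from rig import manip, eyes
import cv2, numpy as np
from scipy.optimize import least_squares
def project(im,X):
    c=np.asarray(X)@np.array(im["R"]).T+im["t"]; u=c[...,:2]/c[...,2:]
    u=u*(1+im["k1"]*(u**2).sum(-1,keepdims=True))
    return u*[im["fx"],im["fy"]]+[im["cx"],im["cy"]]
def tri(obs): # list of (im,uv)
    return least_squares(lambda X:np.concatenate([project(i,X)-p for i,p in obs]),[.6,0,.05])
def panel_pts(x,y,z,yaw,P):
    c,s=np.cos(yaw),np.sin(yaw); P=np.array(P)
    return np.c_[x+c*P[:,0]-s*P[:,1],y+s*P[:,0]+c*P[:,1],z+P[:,2]]
def boxT(x,y,z,yaw,P,t=np.radians(22)):
    c,s=np.cos(t),np.sin(t); P=np.array(P)
    Q=np.c_[c*P[:,0]-s*P[:,2],P[:,1],s*P[:,0]+c*P[:,2]]
    return panel_pts(x,y,z,yaw,Q)
E
python3 - <<'E'
from h import *
ims={n:eyes.get_image(n) for n in("scene","side")}
L=["access_panel","panel_hook_edge","panel_flange_edge","panel_grip","box_seat","lip_edge","spray_bottle","bellows","tape_measure","screwdriver"]
for l in L:
    o=[]
    for n in ims:
        d=eyes.place_of(n,l)
        if d and d[0]["confidence"]>.4: o.append((ims[n],np.array(d[0]["centre"])))
        print(n,[(np.round(e["centre"]),round(e["confidence"],2)) for e in d[:2]])
    if len(o)==2:
        r=tri(o); print(l,np.round(r.x,4),"res",np.round(r.fun,1))
for n in ims:
    f=ims[n]["frame"][:,:,::-1]
    c=f[190:330,170:410] if n=="scene" else f[170:310,220:420]
    cv2.imwrite(f"pics/{n}c.png",cv2.resize(c,None,fx=3.3,fy=3.3,interpolation=cv2.INTER_CUBIC))
E
```

```text
scene [(array([334., 273.]), 0.79)]
side [(array([346., 262.]), 0.96)]
access_panel [0.5852 0.0125 0.027 ] res [-0.7  0.7  0.9 -0.6]
scene [(array([314., 292.]), 0.66)]
side [(array([320., 269.]), 0.94), (array([259., 226.]), 0.74)]
panel_hook_edge [0.5133 0.0289 0.0218] res [-0.3  0.4  0.4 -0.3]
scene [(array([350., 253.]), 0.93)]
side [(array([371., 255.]), 0.58), (array([346., 250.]), 0.51)]
panel_flange_edge [0.668  0.0106 0.0225] res [ 0.1 -0.1 -0.1  0.1]
scene [(array([335., 263.]), 0.92)]
side [(array([346., 250.]), 0.76)]
panel_grip [0.5841 0.0107 0.0648] res [-0.7  0.8  1.  -0.6]
scene [(array([227., 240.]), 0.97), (array([278., 214.]), 0.41)]
side [(array([276., 216.]), 0.8)]
box_seat [0.5216 0.2748 0.0751] res [ 1.4 -1.7 -2.1  1.4]
scene [(array([225., 263.]), 0.69), (array([277., 215.]), 0.42)]
side [(array([260., 230.]), 0.93)]
lip_edge [0.4552 0.2389 0.0681] res [ 0.1 -0.1 -0.2  0.1]
scene [(array([276., 216.]), 0.56)]
side [(array([333., 223.]), 0.74)]
spray_bottle [0.7067 0.2518 0.0119] res [ 1.8 -2.  -2.6  1.7]
scene [(array([311., 225.]), 0.72)]
side [(array([359., 236.]), 0.65)]
bellows [ 0.7386  0.161  -0.0046] res [ 2.  -2.2 -2.8  1.8]
scene [(array([244., 206.]), 0.58)]
side [(array([307., 215.]), 0.7)]
tape_measure [0.6796 0.3441 0.0198] res [-0.1  0.1  0.1 -0.1]
scene [(array([274., 323.]), 0.77)]
side [(array([346., 251.]), 0.74), (array([277., 282.]), 0.69)]
screwdriver [ 0.5133  0.0721 -0.0112] res [ 24.  -29.3 -34.7  22.3]
```

View pics/scenec.png

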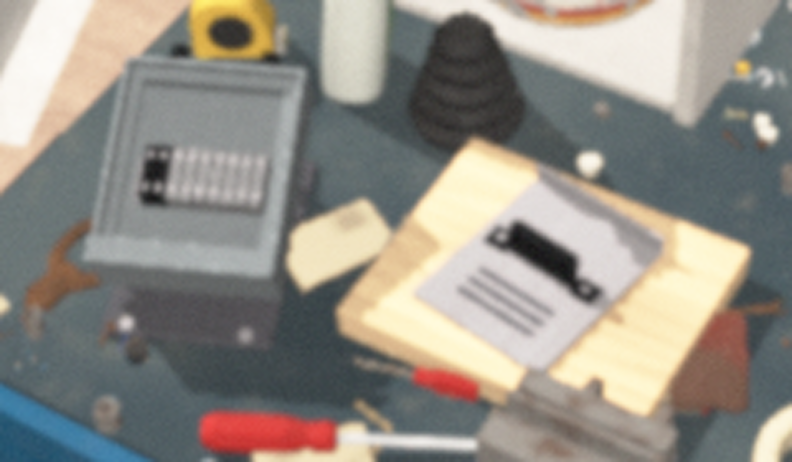

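```bash
cat > fit.py <<'E'
from h import *
import sys
ims={n:eyes.get_image(n) for n in("scene","side")}
PP={"access_panel":[0,0,0],"panel_hook_edge":[-.075,0,0],"panel_flange_edge":[.075,0,0],"panel_grip":[.005,0,.035]}
BP={"box_seat":[0,0,0],"lip_edge":[-.063,0,.013]}
N=6
obs=[]
for k in range(N):
    for n in ims:
        ims[n]=eyes.get_image(n)
        for l in list(PP)+list(BP):
            d=eyes.place_of(n,l)
            if d and d[0]["confidence"]>.4: obs.append((n,l,np.array(d[0]["centre"])))
def res(p,P,T,zf,extra=[]):
    r=[]
    for n,l,uv in obs:
        if l in P: r.append(project(ims[n],T(p[0],p[1],zf,p[2],[P[l]]))[0]-uv)
    for n,q,uv in extra: r.append(project(ims[n],T(p[0],p[1],zf,p[2],[q]))[0]-uv); r.append(r[-1]); r.append(r[-1])
    return np.concatenate(r)
S=lambda a,b:np.array([170+a/3.3,190+b/3.3])
exB=[("scene",[.083,.069,.009],S(130,60)),("scene",[.083,-.069,.009],S(308,68))]
exP=[("scene",[-.075,.06,.005],S(415,292)),("scene",[-.075,-.06,.005],S(535,370)),("scene",[.075,.06,.02],S(542,168)),("scene",[.075,-.06,.02],S(664,240))]
fp=least_squares(res,[.585,.0125,-.1],args=(PP,panel_pts,.028,exP),loss="soft_l1").x
fb=least_squares(res,[.52,.27,.4],args=(BP,boxT,.088,exB),loss="soft_l1").x
print("panel",fp,np.degrees(fp[2]),"box",fb,np.degrees(fb[2]))
np.savez("fit.npz",fp=fp,fb=fb)
tiles=[]
def poly(im,T,p,z,Q,col,z0,off):
    uv=project(im,T(p[0],p[1],z,p[2],Q)); cv2.polylines(z0,[np.int32((uv-off)*4*16)],True,col,1,cv2.LINE_AA,4)
for n,off in (("scene",(185,195)),("side",(225,180))):
    im=ims[n]; f=np.ascontiguousarray(cv2.resize(im["frame"][off[1]:off[1]+120,off[0]:off[0]+200,::-1],None,fx=4,fy=4,interpolation=cv2.INTER_CUBIC))
    R=lambda a,b,c,z:[[a,-c,z],[b,-c,z],[b,c,z],[a,c,z]]
    poly(im,panel_pts,fp,.028,R(-.075,.075,.06,.005),(0,0,255),f,off)
    poly(im,panel_pts,fp,.028,R(.071,.075,.06,.02),(0,255,0),f,off)
    poly(im,panel_pts,fp,.028,R(-.001,.011,.03,.035),(255,0,0),f,off)
    poly(im,boxT,fb,.088,R(-.078,.083,.069,.009),(0,0,255),f,off)
    poly(im,boxT,fb,.088,R(-.078,-.063,.064,.016),(0,255,0),f,off)
    cv2.imwrite(f"pics/fit_{n}.png",f); tiles.append(f[:,:])
v=np.vstack(tiles); cv2.imwrite("pics/fit.png",cv2.resize(v,None,fx=.62,fy=.62,interpolation=cv2.INTER_AREA))
print(v.shape, manip.get_state()["clock"])
E
python3 fit.py
```

```text
panel [ 0.58361521  0.01501572 -0.19077173] -10.930414939166832 box [0.50980751 0.25635729 0.39150632] 22.431659919254443
(960, 800, 3) 6.45
```

View pics/fit.png

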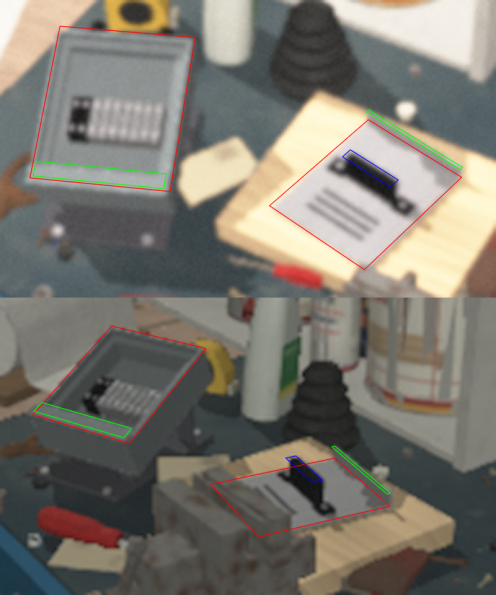

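The box outline fits to about a pixel in both views. The panel model sits off: its drawn flange lies beyond the grey plate and the bar is about 1.5 px out. I'll zoom into the saved frames, which costs no robot time.

```bash
python3 - <<'E'
import cv2,numpy as np
a=cv2.imread("pics/scene0.png")[230:310,285:385]; b=cv2.imread("pics/side0.png")[235:285,305:405]
g=lambda x:cv2.resize(x,None,fx=8,fy=8,interpolation=cv2.INTER_CUBIC)
a,b=g(a),g(b); 
v=np.vstack([a[:,:],b])
v=cv2.resize(v,None,fx=.57,fy=.57,interpolation=cv2.INTER_AREA); print(v.shape); cv2.imwrite("pics/pz.png",v)
E
```

```text
(593, 456, 3)
```

View pics/pz.png

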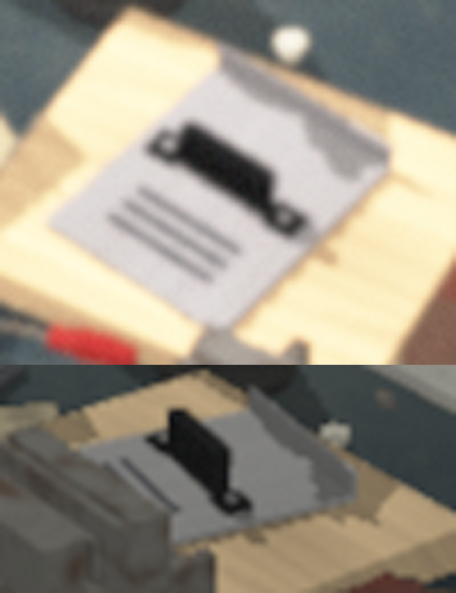

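```bash
cat > pf.py <<'E'
from h import *
import pickle
A={n:eyes.get_image(n) for n in("scene","side")}
s=lambda a,b:np.array([285+a/4.56,230+b/4.56]); d=lambda a,b:np.array([305+a/4.56,235+(b-364.8)/4.56])
O=[("scene",[-.075,.06,.005],s(50,224)),("scene",[-.075,-.06,.005],s(222,328)),("scene",[.075,.06,.02],s(220,50)),("scene",[.075,-.06,.02],s(390,148)),
("scene",[.005,.03,.035],s(187,127)),("scene",[.005,-.03,.035],s(268,177)),("scene",[.005,.05,.009],s(148,148)),("scene",[.005,-.05,.009],s(305,228)),
("side",[.075,.06,.02],d(250,390)),("side",[.075,-.06,.02],d(355,487)),("side",[.005,.03,.035],d(175,408)),("side",[.005,-.03,.035],d(228,455)),("side",[.005,-.05,.009],d(251,506))]
def res(p): return np.concatenate([project(A[n],panel_pts(p[0],p[1],p[3] if len(p)>3 else .028,p[2],[q]))[0]-uv for n,q,uv in O])
for p0 in ([.58,.015,-.1],[.58,.015,-.1,.028]):
    r=least_squares(res,p0,loss="soft_l1"); print(r.x,np.degrees(r.x[2]))
    print(np.round(r.fun if 0 else res(r.x),1).reshape(-1,2).tolist())
E
python3 pf.py
```

```text
[ 0.58353962  0.01166145 -0.16036257] -9.188098443587785
[[-1.0, 0.2], [0.6, 2.3], [0.2, -1.4], [1.8, -0.5], [-0.5, -0.4], [1.5, 0.4], [1.6, -1.8], [-0.3, 0.2], [-0.1, -0.5], [0.5, -3.0], [-0.8, 0.2], [-1.2, -0.4], [-2.6, 0.9]]
[ 0.58727066  0.01443679 -0.15673986  0.02319021] -8.980532692354545
[[-1.1, 0.1], [0.5, 2.0], [-0.2, -1.4], [1.3, -0.7], [-0.8, -0.5], [1.2, 0.2], [1.4, -1.9], [-0.6, -0.0], [0.1, 0.3], [0.8, -2.2], [-0.4, 1.1], [-0.8, 0.4], [-2.2, 1.6]]
```

```bash
cat > go.py <<'E'
# usage: go.py x y z toolYdeg -> row numbers from the present pose
import sys
from h import *
from scipy.spatial.transform import Rotation as Ro
x,y,z,a=map(float,sys.argv[1:5]); s=manip.get_state(); q=np.array(s["ee_rot"])
M=Ro.from_quat(q[[1,2,3,0]]).as_matrix(); d=M.T@(np.array([x,y,z])-s["position"])
cur=np.degrees(np.arctan2(M[1,1],M[0,1])); t=-((a-cur+180)%360-180)
print("row",np.round(d/.5,4),"spin",round(t/360,4),"| pos",np.round(s["position"],4),"yaw",round(cur,2),"z",np.round(M[:,2],4),"F",np.round(s["contact_force"],1),"w",round(s["width"],4),"gf",round(s["gripper_force"],1),"t",s["clock"])
E
python3 go.py 0.5885 0.011 0.165 81
```

```text
row [-1.0525 -0.6227  0.1606] spin -0.046 | pos [0.248  0.5188 0.2453] yaw 64.45 z [ 1.e-04  1.e-04 -1.e+00] F [-0.7 -0.1 -1. ] w 0.0854 gf 0.0 t 6.55
```

```bash
python3 -m creep '[[1,-0.9,-0.53,0,-0.046],[1,-0.9,-0.53,0,-0.046],[1,-0.9,-0.53,0,-0.046],[1,-0.9,-0.53,0,-0.046],[1,-0.9,-0.53,0,-0.046],[1,-0.9,-0.53,0,-0.046],[1,-0.9,-0.53,0,-0.046],[1,-0.9,-0.53,0,-0.046],[1,-0.9,-0.53,0,-0.046],[1,-0.9,-0.53,0,-0.046]]'; python3 go.py 0.5885 0.011 0.165 81
```

```text
clock: 7.55
position: [0.5246, 0.1076, 0.2456]
ee_rot: [0.0, 0.078, 0.997, 0.0]
contact_force: [1.1, 0.4, 0.4]
width: 0.0855
gripper_force: 0.0
row [-0.1563 -0.1708  0.1612] spin -0.0 | pos [0.5246 0.1076 0.2456] yaw 81.0 z [ 8.e-04  4.e-04 -1.e+00] F [1.1 0.4 0.4] w 0.0855 gf 0.0 t 7.55
```

```bash
python3 -m creep '[[1,-0.156,-0.171,0.1,0],[1,-0.156,-0.171,0.161,0],[1,-0.156,-0.171,0.161,0],[1,-0.156,-0.171,0.161,0],[1,-0.156,-0.171,0.161,0]]'; python3 - <<'E'
from h import *
s=manip.get_state(); print(s["position"])
im=eyes.get_image("wrist"); f=np.ascontiguousarray(im["frame"][:,:,::-1])
for l,z in (("panel_grip",.063),("panel_hook_edge",.028),("panel_flange_edge",.028),("access_panel",.028)):
    for d in eyes.place_of("wrist",l)[:1]:
        uv=np.array(d["centre"]); X=least_squares(lambda p:project(im,[p[0],p[1],z])-uv,[.58,.01]).x
        print(l,np.round(uv),round(d["confidence"],2),np.round(X,4))
p=(.5835,.0117,-.160)
for Q in ([[-.075,-.06,.005],[.075,-.06,.005],[.075,.06,.005],[-.075,.06,.005]],[[-.001,-.03,.035],[.011,-.03,.035],[.011,.03,.035],[-.001,.03,.035]],[[.071,-.06,.02],[.075,-.06,.02],[.075,.06,.02],[.071,.06,.02]]):
    cv2.polylines(f,[np.int32(project(im,panel_pts(p[0],p[1],.028,p[2],Q))*16)],True,(0,0,255),1,cv2.LINE_AA,4)
cv2.imwrite("pics/w1.png",f); import pickle; pickle.dump(im,open("w1.pkl","wb"))
E
```

```text
clock: 8.05
position: [0.5872, 0.0123, 0.1639]
ee_rot: [-0.001, 0.079, 0.997, 0.0]
contact_force: [0.5, -0.0, -0.3]
width: 0.0854
gripper_force: 0.0
[0.58718092 0.01234397 0.1638975 ]
panel_grip [322. 255.] 0.66 [0.5917 0.0134]
panel_hook_edge [324. 123.] 0.67 [0.5111 0.0283]
panel_flange_edge [322. 325.] 0.78 [0.6604 0.0032]
access_panel [319. 234.] 0.97 [0.587  0.0121]
```

View pics/w1.png

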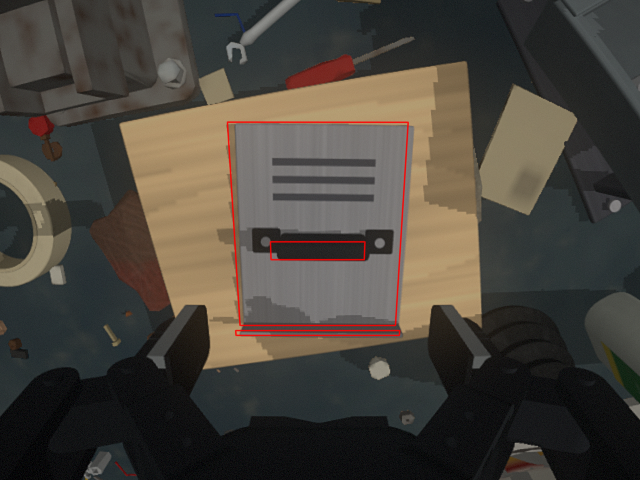

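The wrist picture matches the model overlay except for about 5 px (3 mm) sideways. That puts the bar at about (0.5895, 0.014). I'll grip the bar by its two ends, because the tool can't tilt and the panel then pivots about its y in the pads.

```bash
python3 go.py 0.5895 0.014 0.055 80.8
```

```text
row [-0.0033  0.0008  0.2224] spin 0.0008 | pos [0.5876 0.0139 0.1662] yaw 81.1 z [ 0.0023  0.     -1.    ] F [-0.1  0.2  1. ] w 0.0853 gf 0.0 t 8.3
```

```bash
python3 -m creep '[[1,-0.003,0.001,0.1,0],[1,-0.003,0.001,0.17,0],[1,-0.003,0.001,0.22,0],[1,-0.003,0.001,0.22,0],[0,-0.003,0.001,0.22,0],[0,-0.003,0.001,0.22,0],[0,-0.003,0.001,0.22,0],[0,-0.003,0.001,0.22,0],[0,-0.003,0.001,0.22,0]]' 25; python3 go.py 0.5895 0.014 0.15 80.8
```

```text
clock: 9.2
position: [0.5907, 0.0134, 0.0572]
ee_rot: [0.002, 0.078, 0.997, 0.0]
contact_force: [0.3, 2.1, 5.5]
width: 0.0592
gripper_force: 28.9
row [ 0.0017  0.0011 -0.1856] spin 0.0006 | pos [0.5907 0.0134 0.0572] yaw 81.02 z [ 4.8e-03  3.0e-04 -1.0e+00] F [0.3 2.1 5.5] w 0.0592 gf 28.9 t 9.2
```

```bash
python3 -m creep '[[0,0,0,-0.08,0],[0,0,0,-0.18,0],[0,0,0,-0.28,0],[0,0,0,-0.28,0],[0,0,0,-0.28,0]]'; python3 go.py 0.4042 0.2124 0.19 112.4
```

```text
clock: 9.7
position: [0.5891, 0.0129, 0.1961]
ee_rot: [0.001, 0.078, 0.997, -0.0]
contact_force: [-0.8, -0.0, -4.4]
width: 0.0593
gripper_force: 30.9
row [0.4276 0.3363 0.0111] spin -0.0872 | pos [0.5891 0.0129 0.1961] yaw 81.01 z [ 2.5e-03 -4.0e-04 -1.0e+00] F [-0.8 -0.  -4.4] w 0.0593 gf 30.9 t 9.7
```

```bash
python3 -m creep '[[0,0.428,0.336,0.01,-0.087],[0,0.428,0.336,0.01,-0.087],[0,0.428,0.336,0.01,-0.087],[0,0.428,0.336,0.01,-0.087],[0,0.428,0.336,0.01,-0.087],[0,0.428,0.336,0.01,-0.087],[0,0.428,0.336,0.01,-0.087],[0,0.428,0.336,0.01,-0.087]]'; python3 go.py 0.4042 0.2124 0.115 112.4; python3 - <<'E'
from h import *
t=[]
for n,b in (("scene",(120,170)),("side",(170,150))):
    f=eyes.get_image(n)["frame"][:,:,::-1]; t.append(cv2.resize(f[b[1]:b[1]+150,b[0]:b[0]+200],None,fx=2,fy=2,interpolation=cv2.INTER_CUBIC))
f=eyes.get_image("wrist")["frame"][:,:,::-1]
cv2.imwrite("pics/a.png",np.hstack([np.vstack(t)[:600],cv2.resize(f,(400,300))[:,:].repeat(2,0)[:600] if 0 else np.vstack([cv2.resize(f,(400,300)),np.zeros((300,400,3),np.uint8)])]))
E
```

```text
clock: 10.5
position: [0.4025, 0.2121, 0.1882]
ee_rot: [-0.002, -0.195, 0.981, -0.001]
contact_force: [0.1, 0.2, -2.6]
width: 0.0591
gripper_force: 30.9
row [-0.0039 -0.0006  0.1463] spin 0.0001 | pos [0.4025 0.2121 0.1882] yaw 112.43 z [-0.0029 -0.0018 -1.    ] F [ 0.1  0.2 -2.6] w 0.0591 gf 30.9 t 10.5
```

View pics/a.png

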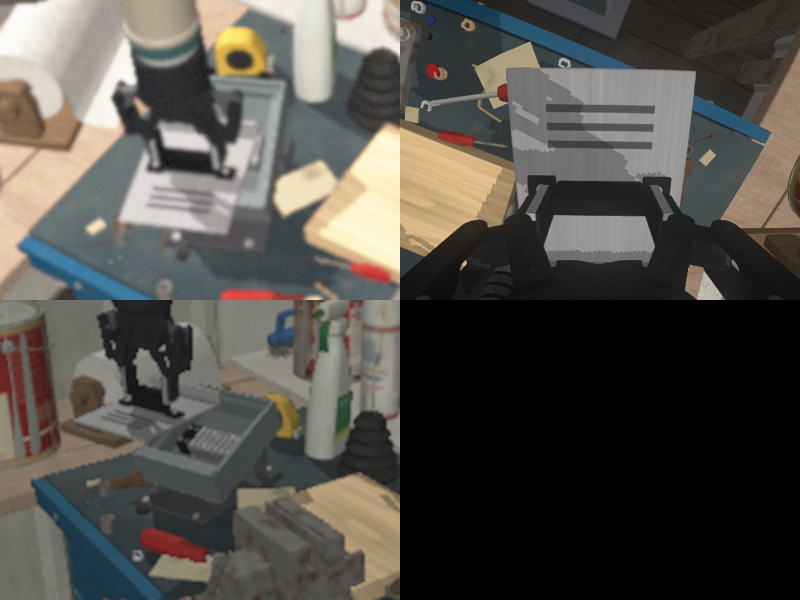

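The panel is held level, with its flange end over the box's lower lip: bar at (175,160) in the scene crop, hook edge over the front of the bench. I'll press the flange end on the fixed lip so the panel pivots flange-up in the pads.

```bash
python3 -m creep '[[0,-0.004,0,0.08,0],[0,-0.004,0,0.15,0],[0,-0.004,0,0.165,0],[0,-0.004,0,0.18,0],[0,-0.004,0,0.18,0]]' 22; python3 go.py 0.4042 0.2124 0.084 112.4;  python3 - <<'E'
from h import *
for n in("scene","side"):
    eyes.get_image(n)
    for l in("panel_hook_edge","panel_flange_edge"): print(n,l,[np.round(d["centre"],1) for d in eyes.place_of(n,l)[:1]])
E
```

```text
clock: 11.15
position: [0.4053, 0.2122, 0.0999]
ee_rot: [-0.001, -0.193, 0.981, -0.0]
contact_force: [-1.6, -1.4, -1.1]
width: 0.0592
gripper_force: 31.7
row [0.0017 0.0011 0.0318] spin -0.0003 | pos [0.4053 0.2122 0.0999] yaw 112.28 z [-0.0024 -0.0012 -1.    ] F [-1.6 -1.4 -1.1] w 0.0592 gf 31.7 t 11.15
scene panel_hook_edge [array([214.1, 307.4])]
scene panel_flange_edge [array([228.6, 253.5])]
side panel_hook_edge [array([230.7, 252.4])]
side panel_flange_edge [array([264.6, 224.1])]
```

```bash
python3 -m creep '[[0,0.001,0,0.012,0],[0,0.001,0,0.024,0],[0,0.001,0,0.036,0],[0,0.001,0,0.036,0]]' 22; cat > pose.py <<'E'
from h import *
from scipy.spatial.transform import Rotation as Ro
s=manip.get_state(); M=Ro.from_quat(np.array(s["ee_rot"])[[1,2,3,0]]).as_matrix(); yaw=np.arctan2(M[1,1],M[0,1])-np.pi/2
PP={"access_panel":[0,0,0],"panel_hook_edge":[-.075,0,0],"panel_flange_edge":[.075,0,0],"panel_grip":[.005,0,.035]}
obs=[];I={}
for n in("scene","side"):
    I[n]=eyes.get_image(n)
    for l in PP:
        d=eyes.place_of(n,l)
        if d and d[0]["confidence"]>.4: obs.append((n,PP[l],np.array(d[0]["centre"])))
def res(p): return np.concatenate([project(I[n],boxT(p[0],p[1],p[2],yaw,[q],p[3]))[0]-uv for n,q,uv in obs])
r=least_squares(res,[*s["position"][:2],s["position"][2]-.03,.4],loss="soft_l1")
p=r.x; print("panel",np.round(p,4),"tilt",np.degrees(p[3]),"yaw",np.degrees(yaw),"tcp",s["position"]); print(np.round(res(p),1).tolist())
print("pivot est (panel coords) rel tcp:", "grip", boxT(*p[:3],yaw,[PP["panel_grip"]],p[3]), "hook",boxT(*p[:3],yaw,[PP["panel_hook_edge"]],p[3]),"F",s["contact_force"],s["clock"])
if __import__("sys").argv[1:]:
    t=[]
    for n,b in (("scene",(140,180)),("side",(190,160))):
        f=np.ascontiguousarray(I[n]["frame"][:,:,::-1]); 
        g=cv2.resize(f[b[1]:b[1]+150,b[0]:b[0]+200],None,fx=3.8,fy=3.8,interpolation=cv2.INTER_CUBIC)
        for T,pp,Q in ((p[3],p,[[-.075,-.06,.005],[.075,-.06,.005],[.075,.06,.005],[-.075,.06,.005]]),(p[3],p,[[.075,-.06,.0],[.075,-.06,.02],[.075,.06,.02],[.075,.06,.0]])):
            uv=project(I[n],boxT(*p[:3],yaw,Q,T)); cv2.polylines(g,[np.int32((uv-b)*3.8*16)],True,(0,0,255),1,cv2.LINE_AA,4)
        t.append(g)
    v=np.hstack(t); cv2.imwrite(__import__("sys").argv[1],cv2.resize(v,(800,300),interpolation=cv2.INTER_AREA))
E
python3 pose.py pics/b.png
```

```text
clock: 11.85
position: [0.4048, 0.2128, 0.0842]
ee_rot: [0.0, -0.194, 0.981, -0.0]
contact_force: [-8.5, -4.2, 22.8]
width: 0.0591
gripper_force: 39.1
panel [0.4093 0.2168 0.0573 0.4789] tilt 27.439509664013727 yaw 22.37167623739115 tcp [0.40482526 0.21276791 0.08417365]
[-1.7, 0.8, 0.5, -1.5, -1.7, 0.5, 0.4, 2.4, 1.5, 0.5, -1.1, -0.6, 0.4, -1.5, 1.6, -0.1]
pivot est (panel coords) rel tcp: grip [[0.3984912  0.21238315 0.09070698]] hook [[0.34774973 0.19149836 0.0227796 ]] F [-8.46742138 -4.18383584 22.76839881] 11.85
```

View pics/b.png

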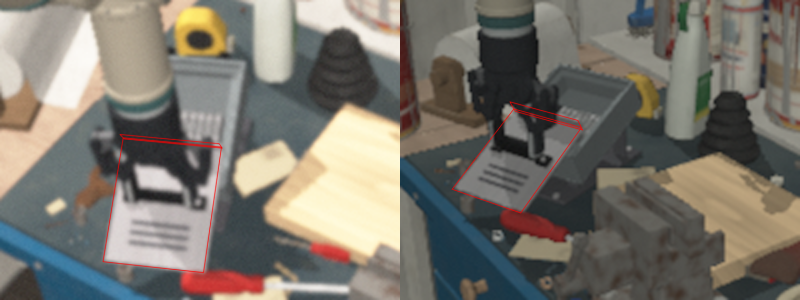

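The picture shows the panel tilted about 27° with the hook edge 23 mm above the bench. The contact lever is getting short, so I'll back off 12 mm towards the robot and press on.

```bash
python3 -m creep '[[0,0.012,0,-0.006,0],[0,0.024,0,-0.006,0],[0,0.024,0,0.006,0],[0,0.024,0,0.016,0],[0,0.024,0,0.022,0],[0,0.024,0,0.022,0]]' 20; python3 pose.py
```

```text
clock: 12.95
position: [0.3956, 0.2091, 0.0764]
ee_rot: [0.002, -0.194, 0.981, 0.0]
contact_force: [-12.3, -4.3, 54.7]
width: 0.0591
gripper_force: 54.2
panel [0.3917 0.1999 0.0649 0.391 ] tilt 22.39995867458982 yaw 22.329204576336704 tcp [0.39556828 0.20914778 0.0763893 ]
[-0.2, 0.0, -57.1, -1.5, 0.3, 2.3, 0.3, 1.8, -1.4, 0.1, 3.5, 0.6, 0.5, -0.5, 0.5, -3.4]
pivot est (panel coords) rel tcp: grip [[0.38361668 0.19658637 0.09911476]] hook [[0.3275364  0.17355277 0.03627006]] F [-12.25711319  -4.310081    54.68900419] 12.95
```

```bash
sed -i 's/loss="soft_l1")/loss="cauchy")/' pose.py; python3 -m creep '[[0,0,0,-0.03,0],[0,0,0,-0.1,0],[0,0,0,-0.12,0],[0,0,0,-0.12,0]]' 20; python3 pose.py pics/c.png
```

```text
clock: 13.85
position: [0.3953, 0.2088, 0.1313]
ee_rot: [0.002, -0.194, 0.981, 0.0]
contact_force: [0.9, 0.1, -3.4]
width: 0.0593
gripper_force: 44.9
panel [0.3869 0.2028 0.1165 0.2762] tilt 15.82267106241885 yaw 22.33685776274943 tcp [0.39530533 0.20884458 0.13133741]
[-1.4, -0.2, 0.4, 0.6, 0.1, 4.2, -1.0, 0.2, 0.0, -0.5, 1.7, 0.0, 1.8, -6.3]
pivot est (panel coords) rel tcp: grip [[0.38249953 0.2010067  0.15150448]] hook [[0.32013311 0.17538148 0.09601775]] F [ 0.85107592  0.05043044 -3.38622381] 13.85
```

View pics/c.png

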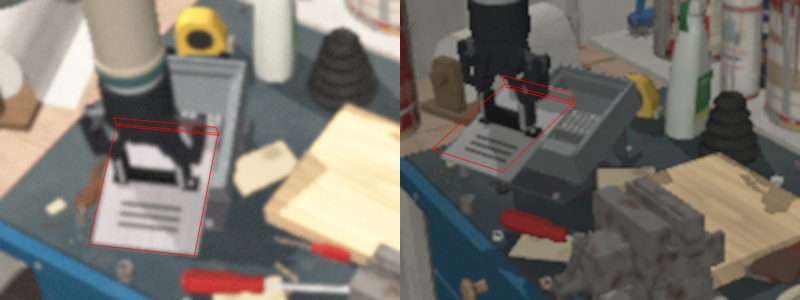

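The overlay is a few pixels off at the hook end (side view, around (440,150)). I'll measure with the wrist camera, which is closer.

```bash
cat > wp.py <<'E'
from h import *
from scipy.spatial.transform import Rotation as Ro
s=manip.get_state(); M=Ro.from_quat(np.array(s["ee_rot"])[[1,2,3,0]]).as_matrix(); yaw=np.arctan2(M[1,1],M[0,1])-np.pi/2
im=eyes.get_image("wrist"); cv2.imwrite("pics/w_%d.png"%(s["clock"]*100),im["frame"][:,:,::-1])
PP={"panel_hook_edge":[-.075,0,0],"panel_grip":[.005,0,.035],"access_panel":[0,0,0],"panel_flange_edge":[.075,0,0]}
obs=[]
for l in list(PP)[:2]:
    for d in eyes.place_of("wrist",l)[:1]: print(l,np.round(d["centre"],1),round(d["confidence"],2)); obs.append((PP[l],np.array(d["centre"]),.5))
m=eyes.regions_of("wrist","access_panel")
if m:
    k=m[0]["mask"]; print("bbox",m[0]["bbox"],m[0]["confidence"])
    # corners of the hook edge: extreme points of the mask along the image diagonals, upper part
    ys,xs=np.nonzero(k); a=np.argmin(xs+ys); b=np.argmax(xs-ys); c1=np.array([xs[a],ys[a]]); c2=np.array([xs[b],ys[b]]); print("corners",c1,c2)
    for r in (20,40,60): 
        row=np.nonzero(k[c1[1]+r])[0]; print("row",c1[1]+r,row.min(),row.max())
    obs+=[([-.075,-.06,.005],c1.astype(float),1),([-.075,.06,.005],c2.astype(float),1)]
def res(p):
    o=s["position"]; c=np.cos(yaw);sn=np.sin(yaw)
    return np.concatenate([(project(im,boxT(p[0],p[1],p[2],yaw,[q],p[3]))[0]-uv)*w for q,uv,w in obs]+[[200*((p[1]-o[1])*c-(p[0]-o[0])*sn)]])
p=least_squares(res,[*s["position"][:2],s["position"][2]-.03,.4],loss="soft_l1",x_scale=[.01,.01,.01,.1]).x
u=np.array([np.cos(yaw),np.sin(yaw)]); g=boxT(*p[:3],yaw,[[.005,0,.035],[-.075,0,0],[.075,0,0]],p[3])
print("tilt",np.degrees(p[3]),"yaw",np.degrees(yaw),"res",np.round(res(p),1)); print("rel tcp (along u, across, up): grip, hook, flange",[np.round([(q[:2]-s["position"][:2])@u,(q[:2]-s["position"][:2])@[-u[1],u[0]],q[2]-s["position"][2]],4).tolist() for q in g]); print(s["position"],s["contact_force"],s["clock"])
E
python3 wp.py
```

```text
panel_hook_edge [320.6 141.1] 0.56
panel_grip [320.  328.5] 0.89
bbox [172.3, 139.8, 460.7, 466.2] 0.75
corners [190 139] [451 141]
row 159 188 452
row 179 187 453
row 199 185 453
tilt 18.26673159332786 yaw 22.33852262140688 res [-0.1  0.4  0.6  0.1 -0.1  0.7 -0.2 -1.4  0.1]
rel tcp (along u, across, up): grip, hook, flange [[-0.0022, 0.0004, 0.0053], [-0.0672, 0.0004, -0.053], [0.0752, 0.0004, -0.006]]
[0.39394104 0.20836145 0.1303058 ] [ 0.38040806 -1.13793438 -4.28232737] 14.35
```

```bash
python3 go.py 0.380 0.2025 0.10 112.4; python3 - <<'E'
from h import *
im=eyes.get_image("scene")
for uv in ((140,292),(245,330)): print(np.round(least_squares(lambda p:project(im,[p[0],p[1],0])-uv,[.4,.2]).x,4))
E
```

```text
row [ 0.0307 -0.0002  0.0616] spin -0.0002 | pos [0.3942 0.2084 0.1308] yaw 112.34 z [ 0.e+00  1.e-04 -1.e+00] F [-0.1  0.8 -4.1] w 0.059 gf 44.8 t 14.55
[0.3178 0.4097]
[0.3547 0.1197]
```

```bash
python3 -m creep '[[0,0.031,0,0.03,0],[0,0.031,0,0.06,0],[0,0.031,0,0.08,0],[0,0.031,0,0.095,0],[0,0.031,0,0.11,0],[0,0.031,0,0.11,0]]' 20; python3 wp.py
```

```text
clock: 15.2
position: [0.3796, 0.2025, 0.0751]
ee_rot: [-0.001, -0.194, 0.981, -0.0]
contact_force: [-0.9, -0.3, -3.0]
width: 0.0593
gripper_force: 44.7
panel_hook_edge [320.9 138.2] 0.57
panel_grip [320.1 329.3] 0.8
bbox [173.9, 137.4, 460.1, 466.8] 0.76
corners [191 139] [450 141]
row 159 188 452
row 179 187 453
row 199 185 453
tilt 1.9909564723047657 yaw 22.336034946401973 res [-0.2  0.4  0.4 -0.2 -0.1  0.9  0.  -1.2  0.1]
rel tcp (along u, across, up): grip, hook, flange [[0.0102, 0.0005, -0.0167], [-0.0685, 0.0005, -0.0544], [0.0814, 0.0005, -0.0492]]
[0.37962104 0.20245291 0.07510007] [-0.87211153 -0.29324641 -2.95403085] 15.2
```

The wrist width check (hook edge 261 px against 302 px level) confirms about 18°. Under load the pads twist elastically and then spring back because the grip has risen to 45 N. I'll press at the lip again with a deliberately looser grip, so that the bar really pivots.

```bash
python3 -m creep '[[0,0,0,-0.08,0],[0,-0.034,0,-0.08,0],[0,-0.034,0,-0.03,0],[0,-0.034,0,0,0],[0.69,-0.034,0,0,0],[0.69,-0.034,0,0,0]]' 20; python3 go.py 0.395 0.2085 0.075 112.4
```

```text
clock: 16.0
position: [0.3963, 0.2093, 0.0767]
ee_rot: [0.001, -0.194, 0.981, 0.0]
contact_force: [-1.1, -0.8, 0.4]
width: 0.0592
gripper_force: 58.8
row [ 0.003  -0.0006  0.0034] spin -0.0002 | pos [0.3963 0.2093 0.0767] yaw 112.34 z [ 1.9e-03  9.0e-04 -1.0e+00] F [-1.1 -0.8  0.4] w 0.0592 gf 58.8 t 16.0
```

```bash
python3 -m creep '[[0.69,0,0,0.006,0],[0.69,0,0,0.012,0],[0.69,0,0,0.012,0]]' 20; python3 go.py 0.395 0.2085 0.075 112.4; python3 -m creep '[[0.69,0,0,0.002,0],[0.69,0,0,-0.04,0],[0.69,0,0,-0.07,0],[0.69,0,0,-0.07,0]]'; python3 wp.py
```

```text
clock: 16.3
position: [0.3963, 0.2094, 0.076]
ee_rot: [0.002, -0.194, 0.981, 0.0]
contact_force: [-13.6, -5.2, 52.5]
width: 0.0593
gripper_force: 68.5
row [ 0.0031 -0.0006  0.002 ] spin -0.0001 | pos [0.3963 0.2094 0.076 ] yaw 112.35 z [ 0.0037  0.0014 -1.    ] F [-13.6  -5.2  52.5] w 0.0593 gf 68.5 t 16.3
clock: 16.7
position: [0.3973, 0.2096, 0.1068]
ee_rot: [0.003, -0.194, 0.981, 0.0]
contact_force: [0.6, 0.1, -3.7]
width: 0.0593
gripper_force: 57.6
panel_hook_edge [318.6 141.9] 0.66
bbox [171.4, 137.5, 462.6, 465.7] 0.57
corners [190 139] [449 141]
row 159 187 452
row 179 186 453
row 199 185 452
tilt 17.024168304793804 yaw 22.340119517005114 res [ 0.4 -0.  -0.1  1.  -0.1 -1.  -0. ]
rel tcp (along u, across, up): grip, hook, flange [[-0.0006, -0.0001, 0.0021], [-0.0668, -0.0001, -0.0548], [0.0766, -0.0001, -0.0109]]
[0.3972813  0.20961057 0.10684715] [ 0.59537206  0.07784733 -3.74366242] 16.7
```

```bash
python3 - <<'E'
from h import *
import pickle
im=pickle.load(open("w1.pkl","rb")); tcp=np.array([.5876,.0139,.1662]); yaw=np.radians(-8.9); u=np.array([np.cos(yaw),np.sin(yaw)])
for zp in (.027,):
  for th in (0,10,15,18,21,24,27,30,33):
    t=np.radians(th); Q=[[-.075,-.06,.005],[-.075,.06,.005],[.005,0,.035]]
    piv=boxT(0,0,0,yaw,[[.005,0,zp]],t)[0]; o=tcp+[0,0,-.003]-piv
    uv=project(im,boxT(*o,yaw,Q,t)); print(th,np.round(uv[:2].ravel()),"w",round(uv[1,0]-uv[0,0]),"grip",np.round(uv[2]))
E
```

```text
0 [169. 112. 477. 111.] w 309 grip [324. 337.]
10 [182. 126. 463. 125.] w 282 grip [324. 333.]
15 [187. 134. 458. 133.] w 270 grip [324. 331.]
18 [191. 139. 454. 138.] w 264 grip [324. 330.]
21 [193. 144. 451. 143.] w 258 grip [324. 329.]
24 [196. 150. 448. 149.] w 252 grip [324. 328.]
27 [199. 155. 446. 155.] w 247 grip [324. 327.]
30 [201. 161. 443. 160.] w 242 grip [324. 325.]
33 [203. 167. 441. 166.] w 237 grip [324. 324.]
```

```bash
python3 - <<'E'
from h import *
im=eyes.get_image("scene"); cv2.imwrite("pics/s2.png",im["frame"][:,:,::-1])
f=im["frame"].astype(int); m=((f[:,:,0]>120)&(f[:,:,1]<70)&(f[:,:,2]<80)).astype(np.uint8); m[:290]=0;m[345:]=0
n,l,st,c=cv2.connectedComponentsWithStats(m)
for i in range(1,n):
    if st[i,4]>40:
        print(st[i],c[i])
        ys,xs=np.nonzero(l==i)
        for uv in ((xs.min(),ys[xs==xs.min()].mean()),(xs.max(),ys[xs==xs.max()].mean())): print("  ",uv,np.round(least_squares(lambda p:project(im,[p[0],p[1],.015])-uv,[.4,.2]).x,4))
a=cv2.imread("pics/scene0.png")[290:345,200:330].astype(int); b=im["frame"][290:345,200:330,::-1].astype(int)
print("diff",np.abs(a-b).mean())
mm=(a[:,:,2]>120)&(a[:,:,1]<70)&(a[:,:,0]<80); ys,xs=np.nonzero(mm); print("before",xs.min()+200,xs.max()+200,ys.min()+290,ys.max()+290, xs.mean()+200,ys.mean()+290)
ys,xs=np.nonzero(m); print("now",xs.min(),xs.max(),ys.min(),ys.max(),xs.mean(),ys.mean())
E
```

```text
[  0 293  16  22 148] [  6.98648649 302.23648649]
   (np.int64(0), np.float64(297.5)) [0.1134 0.7028]
   (np.int64(15), np.float64(312.5)) [0.1023 0.6304]
[297 304  17   7  60] [306.13333333 306.78333333]
   (np.int64(297), np.float64(304.5)) [0.468  0.0469]
   (np.int64(313), np.float64(309.0)) [0.4752 0.0075]
[231 315  40  12 374] [249.38502674 320.77005348]
   (np.int64(231), np.float64(322.5)) [0.3481 0.1525]
   (np.int64(270), np.float64(321.0)) [0.3964 0.0765]
[  3 321  12   9  56] [  9.03571429 326.03571429]
   (np.int64(3), np.float64(326.5)) [0.0571 0.6246]
   (np.int64(14), np.float64(327.0)) [0.0711 0.5987]
diff 17.686526806526807
before 231 313 304 342 263.56591639871385 320.4501607717042
now 0 538 293 344 198.91907514450867 316.1994219653179
```

The hard stop turns out to be the screwdriver handle. Its end is at (0.348, 0.153), 30 mm high, and it was under the panel's hook corner. It hasn't moved. I'll press again 35 mm to the left, clear of it.

```bash
python3 go.py 0.3909 0.2448 0.083 112.4
```

```text
row [-0.0205  0.0697  0.0413] spin -0.0002 | pos [0.3947 0.2087 0.1037] yaw 112.33 z [-2.4e-03 -7.0e-04 -1.0e+00] F [-0.7 -0.  -4.1] w 0.059 gf 57.5 t 16.95
```

```bash
python3 -m creep '[[0.69,-0.02,0.07,-0.02,0],[0.69,-0.02,0.07,0.01,0],[0.69,-0.02,0.07,0.025,0],[0.69,-0.02,0.07,0.035,0],[0.69,-0.02,0.07,0.04,0]]' 20; python3 go.py 0.3909 0.2448 0.078 112.4
```

```text
clock: 17.45
position: [0.3907, 0.2444, 0.0837]
ee_rot: [-0.001, -0.193, 0.981, -0.0]
contact_force: [0.1, -0.1, -3.0]
width: 0.0592
gripper_force: 54.8
row [-0.0007  0.0005  0.0113] spin -0.0002 | pos [0.3907 0.2444 0.0837] yaw 112.31 z [-0.0025 -0.0012 -1.    ] F [ 0.1 -0.1 -3. ] w 0.0592 gf 54.8 t 17.45
```

```bash
python3 -m creep '[[0.69,0,0,0.006,0],[0.69,0,0,0.011,0],[0.69,0,0,0.011,0]]' 20; cat > tl.py <<'E'
from h import *
eyes.get_image("wrist"); m=eyes.regions_of("wrist","access_panel")[0]; k=m["mask"]; ys,xs=np.nonzero(k); a=np.argmin(xs+ys); b=np.argmax(xs-ys)
print("corners",xs[a],ys[a],xs[b],ys[b],"w",xs[b]-xs[a],"bbox",np.round(m["bbox"]),m["confidence"])
E
python3 tl.py
```

```text
clock: 17.75
position: [0.3916, 0.2448, 0.0807]
ee_rot: [0.0, -0.194, 0.981, -0.0]
contact_force: [-3.9, -2.7, 7.7]
width: 0.0592
gripper_force: 57.7
corners 191 140 450 143 w 259 bbox [173. 140. 465. 468.] 0.82
```

```bash
python3 -m creep '[[0.69,0,0,0.006,0],[0.69,0,0,0.012,0],[0.69,0,0,0.018,0],[0.69,0,0,0.018,0]]' 20; python3 tl.py
```

```text
clock: 18.25
position: [0.3904, 0.2443, 0.0719]
ee_rot: [-0.001, -0.194, 0.981, -0.0]
contact_force: [-6.1, -3.6, 13.0]
width: 0.0588
gripper_force: 43.4
corners 207 176 433 178 w 226 bbox [155. 179. 475. 478.] 0.64
```

```bash
cat > cams.py <<'E'
import numpy as np
from scipy.linalg import polar
C={"scene":dict(fx=590.31,fy=590.31,cx=325.819,cy=253.238,k1=-.153663,R=polar(np.array([[0.49,-0.872,0.003],[-0.646,-0.365,-0.671],[0.586,0.326,-0.742]]))[0],t=np.array([-.256,.45,1.111])),
"side":dict(fx=461.398,fy=461.398,cx=323.039,cy=238.914,k1=.011559,R=polar(np.array([[0.817,-0.576,0],[-0.255,-0.362,-0.897],[0.516,0.733,-0.443]]))[0],t=np.array([-.41,.238,.907]))}
E
cat > bf.py <<'E'
from h import *
from cams import C
from scipy.ndimage import map_coordinates
from scipy.optimize import minimize
G={}
for n in C:
    g=cv2.GaussianBlur(cv2.imread(f"pics/{n}0.png"),(0,0),1.0).astype(np.float32)
    gx=cv2.Sobel(g,cv2.CV_32F,1,0); gy=cv2.Sobel(g,cv2.CV_32F,0,1); G[n]=np.sqrt((gx**2+gy**2).max(2)); G[n]=np.minimum(G[n],np.percentile(G[n],97))
L=[([.083,-.069,.009],[.083,.069,.009]),([.078,-.064,.009],[.078,.064,.009]),([-.06,.069,.009],[.083,.069,.009]),([-.06,-.069,.009],[.083,-.069,.009]),([-.06,.064,.009],[.078,.064,.009]),([-.06,-.064,.009],[.078,-.064,.009]),([-.063,-.064,.016],[-.063,.064,.016]),([-.083,-.069,.016],[-.083,.069,.016])]
s=np.linspace(.04,.96,60)[:,None]
def score(p,n=None):
    v=0
    for k in ([n] if n else C):
        for a,b in L:
            uv=project(C[k],boxT(p[0],p[1],p[3] if len(p)>3 else .088,p[2],np.array(a)*(1-s)+np.array(b)*s)); v+=map_coordinates(G[k],[uv[:,1],uv[:,0]],order=1).mean()
    return v
best=[]
r=np.random.default_rng(0)
for k in range(4000):
    p=np.array([.512,.262,.39])+r.uniform(-1,1,3)*[.025,.025,.08]; best.append((score(p),*p))
best.sort(reverse=True)
for z in (0,1):
  out=[]
  for b in best[:6]:
    m=minimize(lambda p:-score(p),list(b[1:])+([.088] if z else []),method="Nelder-Mead",options=dict(initial_simplex=None,xatol=1e-5)); out.append((-m.fun,*np.round(m.x,4)))
  for o in sorted(out,reverse=True)[:3]: print(o)
print("old",score([.5098,.2564,.3915]))
for n in C: print(n,max((score(b[1:],n),*np.round(b[1:],4)) for b in best))
E
python3 bf.py
```

```text
(np.float64(1537.6044921875), np.float64(0.5096), np.float64(0.2593), np.float64(0.414))
(np.float64(1537.6043701171875), np.float64(0.5096), np.float64(0.2593), np.float64(0.414))
(np.float64(1537.6043701171875), np.float64(0.5096), np.float64(0.2593), np.float64(0.414))
(np.float64(1562.1441650390625), np.float64(0.5074), np.float64(0.2565), np.float64(0.4058), np.float64(0.0905))
(np.float64(1562.1441650390625), np.float64(0.5074), np.float64(0.2565), np.float64(0.4057), np.float64(0.0905))
(np.float64(1562.14404296875), np.float64(0.5074), np.float64(0.2565), np.float64(0.4058), np.float64(0.0905))
old 1474.6881
scene (np.float32(769.70306), np.float64(0.5096), np.float64(0.2586), np.float64(0.4091))
side (np.float32(774.3537), np.float64(0.5114), np.float64(0.2608), np.float64(0.4241))
```

```bash
python3 -m creep '[[0.69,0,0,-0.04,0],[0.69,0,0,-0.12,0],[0.69,0,0,-0.2,0],[0.69,0,0,-0.24,0],[0.69,0,0,-0.24,0]]' 20; python3 go.py 0.4995 0.2549 0.19 113.7
```

```text
clock: 18.85
position: [0.3938, 0.2459, 0.1936]
ee_rot: [0.004, -0.193, 0.981, 0.001]
contact_force: [0.7, -0.4, -4.2]
width: 0.0593
gripper_force: 39.5
row [-0.2024 -0.0637  0.0088] spin -0.0039 | pos [0.3938 0.2459 0.1936] yaw 112.31 z [ 0.0077  0.0034 -1.    ] F [ 0.7 -0.4 -4.2] w 0.0593 gf 39.5 t 18.85
```

```bash
python3 -m creep '[[0.69,-0.1,-0.032,0.008,-0.004],[0.69,-0.2,-0.064,0.008,-0.004],[0.69,-0.202,-0.064,0.008,-0.004],[0.69,-0.202,-0.064,0.008,-0.004],[0.69,-0.202,-0.064,0.008,-0.004]]' 20; cat > pfit.py <<'E'
from h import *
from scipy.ndimage import map_coordinates
from scipy.optimize import minimize
from scipy.spatial.transform import Rotation as Ro
import pickle
s=manip.get_state(); I={n:eyes.get_image(n) for n in("scene","side","wrist")}; pickle.dump((s,I),open("pf.pkl","wb"))
E
cat > pfit2.py <<'E'
from h import *
from scipy.ndimage import map_coordinates
from scipy.optimize import minimize
from scipy.spatial.transform import Rotation as Ro
import pickle
s,I=pickle.load(open("pf.pkl","rb")); M=Ro.from_quat(np.array(s["ee_rot"])[[1,2,3,0]]).as_matrix(); yaw=np.arctan2(M[1,1],M[0,1])-np.pi/2
o=np.array(s["position"]); u=np.array([np.cos(yaw),np.sin(yaw)]); w=np.array([-u[1],u[0]])
G={}
for n in I:
    g=cv2.GaussianBlur(I[n]["frame"],(0,0),1.2 if n!="wrist" else 2).astype(np.float32); gx=cv2.Sobel(g,cv2.CV_32F,1,0); gy=cv2.Sobel(g,cv2.CV_32F,0,1)
    q=np.sqrt((gx**2+gy**2).max(2)); G[n]=np.minimum(q/np.percentile(q,96),1.2)
L=[([-.075,-.06,.005],[-.075,.06,.005]),([-.075,-.06,.005],[-.02,-.06,.005]),([-.075,.06,.005],[-.02,.06,.005])]
L2=L+[([.075,-.06,.02],[.075,.06,.02]),([.02,-.06,.005],[.07,-.06,.005])]
ss=np.linspace(.03,.97,50)[:,None]
def pose(p): # hook edge rel tcp: along,across,up, tilt, dyaw -> origin
    y=yaw+p[4]; h=o+np.r_[p[0]*u+p[1]*w,p[2]]; d=boxT(0,0,0,y,[[-.075,0,0]],p[3])[0]; return (*(h-d),y)
def score(p,ks=("scene","side","wrist")):
    x,y,z,yy=pose(p); v=0
    for k in ks:
        for a,b in (L if k=="wrist" else L2):
            uv=project(I[k],boxT(x,y,z,yy,np.array(a)*(1-ss)+np.array(b)*ss,p[3])); v+=map_coordinates(G[k],[uv[:,1],uv[:,0]],order=1).mean()*(1.5 if k=="wrist" else 1)
    pr=((np.array(p)-c)/sg)**2; return v-.1*pr.sum()
c=np.array([-.05,0,-.07,np.radians(36),0]); sg=np.array([.02,.004,.02,.2,.03])
r=np.random.default_rng(1); B=sorted(((score(c+q),*(c+q)) for q in r.uniform(-1,1,(5000,5))*[.03,.004,.03,.25,.03]),reverse=True)[:8]
R=[]
for b in B:
    m=minimize(lambda p:-score(p),b[1:],method="Nelder-Mead",options=dict(maxiter=3000,xatol=1e-5,fatol=1e-4)); R.append((-m.fun,m.x))
R.sort(key=lambda t:-t[0])
for f,p in R[:4]:
    x,y,z,yy=pose(p); g=boxT(x,y,z,yy,[[.005,0,.035]],p[3])[0]-o
    print(round(f,3),"hook rel",np.round(p[:3],4),"tilt",round(np.degrees(p[3]),1),"dyaw",round(np.degrees(p[4]),2),"grip rel",np.round([g[:2]@u,g[:2]@w,g[2]],4))
print("tcp",o,"toolyaw",np.degrees(yaw),s["contact_force"],s["clock"])
p=R[0][1]; x,y,z,yy=pose(p); np.save("pp.npy",np.r_[p]); t=[]
for n,b,k in (("scene",(170,150),100),("side",(220,130),100),("wrist",(0,0),640)):
    f=np.ascontiguousarray(I[n]["frame"][:,:,::-1]); W=130 if n!="wrist" else 640; H=150 if n!="wrist" else 480; sc=3 if n!="wrist" else .62
    g=cv2.resize(f[b[1]:b[1]+H,b[0]:b[0]+W],None,fx=sc,fy=sc,interpolation=cv2.INTER_CUBIC if sc>1 else cv2.INTER_AREA)
    for Q in ([[-.075,-.06,.005],[.075,-.06,.005],[.075,.06,.005],[-.075,.06,.005]],[[.075,-.06,0],[.075,-.06,.02],[.075,.06,.02],[.075,.06,0]]):
        cv2.polylines(g,[np.int32((project(I[n],boxT(x,y,z,yy,Q,p[3]))-b)*sc*16)],True,(0,0,255),1,cv2.LINE_AA,4)
    t.append(g)
h=np.hstack(t[:2]); wv=np.zeros((h.shape[0],t[2].shape[1],3),np.uint8); wv[:t[2].shape[0]]=t[2]; v=np.hstack([h,wv]); print(v.shape); cv2.imwrite("pics/pose.png",cv2.resize(v,(800,int(800*v.shape[0]/v.shape[1])),interpolation=cv2.INTER_AREA))
E
python3 pfit.py; python3 pfit2.py
```

```text
clock: 19.35
position: [0.4952, 0.2533, 0.1844]
ee_rot: [-0.002, -0.206, 0.979, -0.0]
contact_force: [-0.5, -0.5, -3.7]
width: 0.0591
gripper_force: 39.5
8.791 hook rel [-0.0473  0.0006 -0.0696] tilt 39.5 dyaw -0.67 grip rel [-0.0078  0.0002  0.0082]
8.791 hook rel [-0.0473  0.0006 -0.0697] tilt 39.5 dyaw -0.67 grip rel [-0.0078  0.0002  0.0082]
8.791 hook rel [-0.0473  0.0006 -0.0696] tilt 39.5 dyaw -0.67 grip rel [-0.0078  0.0002  0.0082]
8.791 hook rel [-0.0473  0.0006 -0.0697] tilt 39.5 dyaw -0.68 grip rel [-0.0078  0.0002  0.0082]
tcp [0.49516578 0.25328551 0.18439193] toolyaw 23.756475830631018 [-0.51520837 -0.48305023 -3.68684578] 19.35
(450, 1177, 3)
```

```bash
python3 go.py 0.5031 0.2559 0.1485 114.3
```

```text
row [-0.016  -0.0023  0.0747] spin -0.0014 | pos [0.4954 0.2537 0.1859] yaw 113.8 z [-1.7e-03 -4.0e-04 -1.0e+00] F [-0.   0.8 -2.7] w 0.0588 gf 39.5 t 19.5
```

View pics/pose.png

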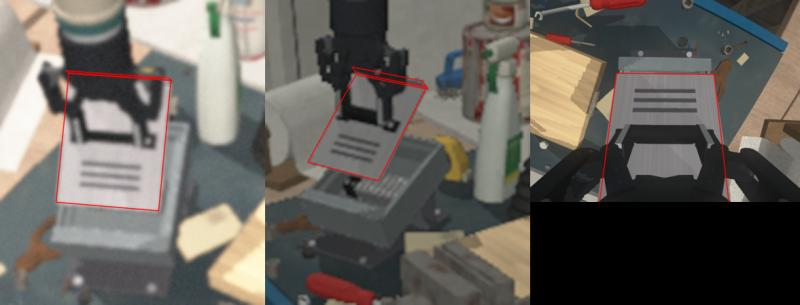

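The overlay fits the panel in all three views: tilt 39.5°, hook centred ahead of the lip in the wrist view at (665,72). Now I'll lower the hook edge inside the lip.

```bash
python3 -m creep '[[0.69,-0.016,-0.002,0.04,-0.0014],[0.69,-0.016,-0.002,0.074,-0.0014],[0.69,-0.02,-0.002,0.083,-0.0014],[0.69,-0.023,-0.002,0.091,-0.0014],[0.69,-0.023,-0.002,0.091,-0.0014]]' 20; python3 go.py 0.4907 0.2510 0.1334 114.3
```

```text
clock: 20.0
position: [0.508, 0.2579, 0.1411]
ee_rot: [0.0, -0.21, 0.978, 0.0]
contact_force: [0.1, -0.3, -3.6]
width: 0.0594
gripper_force: 39.5
row [0.0371 0.0017 0.0153] spin -0.0 | pos [0.508  0.2579 0.1411] yaw 114.3 z [ 4.e-04  2.e-04 -1.e+00] F [ 0.1 -0.3 -3.6] w 0.0594 gf 39.5 t 20.0
```

```bash
python3 -m creep '[[0.69,0.01,0.001,0.004,0],[0.69,0.02,0.001,0.008,0],[0.69,0.03,0.001,0.012,0],[0.69,0.037,0.001,0.015,0],[0.69,0.037,0.001,0.015,0]]' 20; python3 go.py 0.4907 0.2510 0.1334 114.3
```

```text
clock: 20.5
position: [0.49, 0.2501, 0.1332]
ee_rot: [-0.0, -0.21, 0.978, -0.0]
contact_force: [0.1, -0.2, -3.4]
width: 0.0589
gripper_force: 39.5
row [-0.002   0.001  -0.0004] spin -0.0001 | pos [0.49   0.2501 0.1332] yaw 114.28 z [-9.e-04 -3.e-04 -1.e+00] F [ 0.1 -0.2 -3.4] w 0.0589 gf 39.5 t 20.5
```

```bash
python3 -m creep '[[0.69,-0.004,0,0.008,0],[0.69,-0.01,0,0.014,0],[0.69,-0.018,0,0.022,0],[0.69,-0.018,0,0.022,0]]' 20; python3 tl.py
```

```text
clock: 20.9
position: [0.5001, 0.2547, 0.1221]
ee_rot: [0.0, -0.21, 0.978, 0.0]
contact_force: [-0.5, 1.7, 2.1]
width: 0.0592
gripper_force: 40.0
corners 195 166 441 172 w 246 bbox [169. 167. 470. 475.] 0.91
```

```bash
python3 -m creep '[[0.69,-0.006,0,0.008,0],[0.69,-0.012,0,0.016,0],[0.69,-0.014,0,0.022,0],[0.69,-0.014,0,0.022,0]]' 20; python3 go.py 0.5061 0.2577 0.112 114.3; python3 pfit.py; sed -i 's/^c=.*/c=np.array([-.065,0,-.055,np.radians(24),0]); sg=np.array([.02,.004,.02,.2,.03])/' pfit2.py; python3 pfit2.py
```

```text
clock: 21.4
position: [0.5066, 0.2573, 0.1111]
ee_rot: [0.001, -0.21, 0.978, 0.0]
contact_force: [1.5, 0.6, 1.5]
width: 0.0589
gripper_force: 39.1
row [ 0.0006  0.0011 -0.0018] spin -0.0001 | pos [0.5066 0.2573 0.1111] yaw 114.27 z [ 1.7e-03  5.0e-04 -1.0e+00] F [1.5 0.6 1.5] w 0.0589 gf 39.1 t 21.4
8.691 hook rel [-0.0489 -0.0014 -0.0435] tilt 22.7 dyaw 0.0 grip rel [ 0.0115 -0.0014  0.0196]
8.691 hook rel [-0.0489 -0.0014 -0.0434] tilt 22.6 dyaw 0.0 grip rel [ 0.0115 -0.0014  0.0196]
8.464 hook rel [-0.0601 -0.0008 -0.0482] tilt 22.5 dyaw -1.15 grip rel [ 0.0004 -0.002   0.0148]
8.357 hook rel [-0.0375 -0.0014 -0.039 ] tilt 24.3 dyaw -0.02 grip rel [ 0.0211 -0.0014  0.0258]
tcp [0.50658335 0.25733132 0.11107751] toolyaw 24.27203649217066 [1.45111172 0.58319236 1.48036429] 21.4
(450, 1177, 3)
```

```bash
python3 -m creep '[[0.69,0.002,0,0.004,0],[0.69,0.002,0,0.008,0],[0.69,0.002,0,0.008,0]]' 20; python3 go.py 0.5061 0.2577 0.112 114.3
```

```text
clock: 21.85
position: [0.507, 0.2573, 0.11]
ee_rot: [0.003, -0.21, 0.978, 0.0]
contact_force: [3.2, 1.0, 11.9]
width: 0.0585
gripper_force: 40.4
row [ 0.0014  0.0014 -0.0039] spin -0.0001 | pos [0.507  0.2573 0.11  ] yaw 114.26 z [ 0.0065  0.0019 -1.    ] F [ 3.2  1.  11.9] w 0.0585 gf 40.4 t 21.85
```

```bash
python3 -m creep '[[0.8,0,0,-0.002,0],[1,0,0,-0.002,0],[1,0,0,-0.002,0],[1,0,0,-0.04,0],[1,0.05,0,-0.12,0],[1,0.1,0,-0.2,0],[1,0.1,0,-0.24,0],[1,0.1,0,-0.24,0]]' 20
python3 pfit.py; cat > chk.py <<'E'
# seated check: free fit of the visible outline (flange, sides, bar) in seat frame
from pfit2 import *
E
cat > fin.py <<'E'
from h import *
from scipy.ndimage import map_coordinates
from scipy.optimize import minimize
import pickle
s,I=pickle.load(open("pf.pkl","rb")); print(s["position"],s["contact_force"],s["width"],s["clock"])
G={}
for n in I:
    g=cv2.GaussianBlur(I[n]["frame"],(0,0),1.0 if n!="wrist" else 1.5).astype(np.float32); gx=cv2.Sobel(g,cv2.CV_32F,1,0); gy=cv2.Sobel(g,cv2.CV_32F,0,1)
    q=np.sqrt((gx**2+gy**2).max(2)); G[n]=np.minimum(q/np.percentile(q,96),1.2)
L=[([-.055,-.06,.005],[.07,-.06,.005]),([-.055,.06,.005],[.07,.06,.005]),([.071,-.06,.02],[.071,.06,.02]),([.075,-.06,.02],[.075,.06,.02]),
([-.001,-.03,.035],[-.001,.03,.035]),([.011,-.03,.035],[.011,.03,.035]),([.005,-.03,.035],[.005,-.03,.01]),([.005,.03,.035],[.005,.03,.01]),([-.001,-.05,.009],[.011,-.05,.009]),([-.001,.05,.009],[.011,.05,.009])]
ss=np.linspace(.03,.97,50)[:,None]
def score(p):
    v=0
    for k in I:
        for a,b in L:
            Q=boxT(p[0],p[1],p[2],p[4],np.array(a)*(1-ss)+np.array(b)*ss,p[3]); uv=project(I[k],Q); v+=map_coordinates(G[k],[uv[:,1],uv[:,0]],order=1,mode="constant").mean()*(2 if k=="wrist" else 1)
    return v
c=np.array([.5096,.2593,.088,np.radians(22),.414]); r=np.random.default_rng(0)
B=sorted(((score(c+q),*(c+q)) for q in r.uniform(-1,1,(4000,5))*[.012,.012,.012,.12,.05]),reverse=True)[:8]
R=sorted(((lambda m:(-m.fun,m.x))(minimize(lambda p:-score(p),b[1:],method="Nelder-Mead",options=dict(maxiter=3000,xatol=1e-5,fatol=1e-4))) for b in B),key=lambda t:-t[0])
for f,p in R[:3]: print(round(f,2),np.round(p[:3],4),"tilt",round(np.degrees(p[3]),1),"yaw",round(np.degrees(p[4]),1))
print("seat",score(c))
E
python3 fin.py
```

```text
clock: 22.65
position: [0.4599, 0.2365, 0.2303]
ee_rot: [0.003, -0.21, 0.978, 0.0]
contact_force: [0.5, 0.7, 0.5]
width: 0.0856
gripper_force: 0.0
[0.45986072 0.23652464 0.23028514] [0.52812405 0.67207568 0.49793854] 0.08564571384546976 22.65
32.14 [0.5076 0.2566 0.0859] tilt 23.8 yaw 24.9
32.14 [0.5076 0.2566 0.0859] tilt 23.8 yaw 24.9
32.14 [0.5076 0.2566 0.0859] tilt 23.8 yaw 24.9
seat 23.745655
```

```bash
sed 's/^L=\[.*/L=[([.083,-.069,.009],[.083,.069,.009]),([-.06,.069,.009],[.083,.069,.009]),([-.06,-.069,.009],[.083,-.069,.009]),([-.06,.064,.009],[.078,.064,.009]),([-.06,-.064,.009],[.078,-.064,.009]),([-.063,-.064,.016],[-.063,.064,.016]),/; s/^(\[-.001,-.03,.035\].*/([-.083,-.069,.016],[-.083,.069,.016])]/' fin.py > finb.py; python3 finb.py; python3 - <<'E'
from h import *
eyes.get_image("wrist")
for n in ("wrist",):
    for l in("panel_hook_edge","panel_flange_edge","lip_edge"): print(n,l,[(np.round(d["centre"]),round(d["confidence"],2)) for d in eyes.place_of(n,l)[:1]])
E
```

```text
[0.45986072 0.23652464 0.23028514] [0.52812405 0.67207568 0.49793854] 0.08564571384546976 22.65
17.81 [0.5075 0.2579 0.0883] tilt 21.1 yaw 22.8
17.81 [0.5075 0.2579 0.0883] tilt 21.1 yaw 22.8
17.81 [0.5075 0.2579 0.0883] tilt 21.1 yaw 22.8
seat 13.778185
wrist panel_hook_edge [(array([316., 204.]), 0.61)]
wrist panel_flange_edge [(array([318., 399.]), 0.92)]
wrist lip_edge []
```

Numerically the panel is under the lip and within about 2 mm of the seat. The relative tilt is uncertain, though (2–3°), so I'll press lightly on the plate near the flange with closed fingertips to make sure it is down.

```bash
python3 go.py 0.5445 0.274 0.150 114.3
```

```text
row [-0.1885 -0.0014  0.1508] spin -0.0 | pos [0.4585 0.2359 0.2257] yaw 114.28 z [-0.003 -0.001 -1.   ] F [0.2 0.4 0.1] w 0.085 gf 0.0 t 23.0
```

```bash
python3 -m creep '[[0,-0.1,-0.001,0,0],[0,-0.188,-0.001,0,0],[0,-0.188,-0.001,0,0],[0,-0.188,-0.001,0.03,0],[0,-0.188,-0.001,0.1,0],[0,-0.188,-0.001,0.15,0],[0,-0.188,-0.001,0.16,0],[0,-0.188,-0.001,0.17,0],[0,-0.188,-0.001,0.178,0],[0,-0.188,-0.001,0.178,0]]' 20; python3 go.py 0.5445 0.274 0.128 114.3
```

```text
clock: 24.0
position: [0.5453, 0.2745, 0.1389]
ee_rot: [0.001, -0.21, 0.978, 0.0]
contact_force: [0.9, -0.1, 0.3]
width: -0.0003
gripper_force: 0.0
row [ 0.0019 -0.0002  0.0219] spin -0.0001 | pos [0.5453 0.2745 0.1389] yaw 114.28 z [ 1.1e-03  5.0e-04 -1.0e+00] F [ 0.9 -0.1  0.3] w -0.0003 gf 0.0 t 24.0
```

```bash
python3 -m creep '[[0,0,0,0.006,0],[0,0,0,0.01,0],[0,0,0,0.01,0]]'; python3 -m creep '[[0,0,0,0.004,0],[0,0,0,0.006,0],[0,0,0,0.006,0]]';python3 -m creep '[[0,0,0,0.004,0],[0,0,0,0.006,0],[0,0,0,0.006,0]]'
```

```text
clock: 24.3
position: [0.5449, 0.2743, 0.1334]
ee_rot: [0.0, -0.21, 0.978, 0.0]
contact_force: [-0.1, 0.1, -0.6]
width: -0.0002
gripper_force: 0.0
clock: 24.6
position: [0.5448, 0.2743, 0.1302]
ee_rot: [-0.0, -0.21, 0.978, -0.0]
contact_force: [0.5, 0.3, -0.6]
width: -0.0003
gripper_force: 0.0
clock: 24.9
position: [0.5449, 0.2743, 0.1273]
ee_rot: [0.0, -0.21, 0.978, 0.0]
contact_force: [0.4, 0.0, 0.6]
width: -0.0002
gripper_force: 0.1
```

```bash
python3 -m creep '[[0,0,0,0.004,0],[0,0,0,0.004,0]]'; python3 -m creep '[[0,0,0,0.004,0],[0,0,0,0.004,0]]'
```

```text
clock: 25.1
position: [0.545, 0.2744, 0.1269]
ee_rot: [0.001, -0.21, 0.978, 0.0]
contact_force: [-1.8, -1.0, 7.9]
width: -0.0
gripper_force: 4.1
clock: 25.3
position: [0.5451, 0.2744, 0.1267]
ee_rot: [0.001, -0.21, 0.978, 0.0]
contact_force: [-5.9, -2.7, 16.6]
width: 0.0003
gripper_force: 8.6
```

Contact is stiff at TCP 0.127 m, which is the height predicted for a fully seated panel (0.128). I'll retreat and hand in.

```bash
python3 -m creep '[[0,0,0,-0.03,0],[0,0,0,-0.12,0],[0,0.05,0,-0.22,0],[0,0.1,0,-0.28,0],[0,0.1,0,-0.28,0],[0,0.1,0,-0.28,0]]'; python3 pfit.py; python3 fin.py
```

```text
clock: 25.9
position: [0.4994, 0.2538, 0.2645]
ee_rot: [0.002, -0.21, 0.978, 0.0]
contact_force: [0.5, 0.4, -0.6]
width: -0.0
gripper_force: 0.0
[0.49938709 0.25380642 0.26446954] [ 0.53243683  0.37858727 -0.63831061] -3.6284867181552634e-05 25.9
30.26 [0.5074 0.2566 0.0865] tilt 21.0 yaw 24.7
30.26 [0.5074 0.2566 0.0865] tilt 21.0 yaw 24.7
30.26 [0.5074 0.2566 0.0865] tilt 21.0 yaw 24.7
seat 25.794514
```

```bash
python3 -c "
from rig import manip
print(manip.sign_off())"
```

```text
the job is handed in; nothing more can be done
None
```

I handed the job in at about 26 s. By my measurements the panel is hooked under the lip, lying flat on the ledge and released; while tilting it I pressed its hook edge onto the screwdriver's handle (about 55 N at the wrist), and the handle was still at the same spot in a picture just after.

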